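Seat a core in the hand-screw load frame with the fine knob

ROBOT

A 6-joint arm with a two-finger parallel gripper is mounted at the origin on the work surface. World frame = base frame: x ahead of the robot, y to its left, z up, the work surface at z = 0. Lengths are in mm, angles in rad, forces in N, time in s.
With the tool pointing down it reaches from about 300 to 775 mm from the base axis. Payload 14.6 kg.
Tool frame: the origin (TCP) lies midway between the tips of the shut fingers; the grasp point (between the pads) lies 19 mm behind it (manip.tcp_to_grasp is the distance from the TCP to the grasp point, in mm); z points along the fingers, x is the direction in which the jaws open and shut, and the axes are right-handed (so a half turn about z gives the same grasp; the last joint's range is limited). The gripper opens to 94 mm and grips with 3 to 60 N. Pads are 16 mm wide; open, the fingers measure 119 mm over their backs; the gripper's body (75 mm by 177 mm) begins 78 mm behind the grasp point.
Start: joints at [-1.243, 0.3, 1.521, -0, 1.321, -0.067], TCP at [211.535, -507.683, 205.446] pointing down, gripper open.
Joint ranges: [-3.03, 3.03], [-0.79, 2.21], [0.23, 2.52], [-1.04, 4.18], [0, 3.07], [-2.55, 2.55]. Speed limits (rad/s): [2.22, 2.22, 2.57, 3.14, 3.14, 3.14].

INTERFACE

Orientations are given as [roll, pitch, yaw] about the fixed x, y, z axes, in that order (R = Rz(yaw) Ry(pitch) Rx(roll)).
In Python, from cell import manip gives the robot as it stands.
- The arm moves only by the tool arm_command, never from a script. Its argument "steps" is a list of rows, each a list of 3 entries, a list of its own where there are three numbers: the opening, from 0 (shut) to 1 (fully open), then the shift along the tool's x, y, z in cm, then the turn about the tool's z in rad. A call has 1 to 5 rows; each row shifts and turns the commanded pose from where the row before left it, along the tool's axes as they then stand; what a row does not reach is not made up. A row lasts 1/12 s, in which the tool goes at most 41.7 mm and 7.16 degrees, less where a joint would pass 70% of its speed; a pose out of reach is approached as far as the arm can. A call with a gripper value outside its range is refused whole. The fingers move at their own pace and stop on an object; "force" is the grip in N (left out, the last holds). Time passes only in rows, so rows that do not move let the fingers close. It gives the time, the measured TCP pose, the force and the opening at its end, in the units of the state.
- manip.read_state(): the state, without advancing time (a new reading comes with each control period).
- manip.camera(name): name is "side" or "top" or "wrist"; returns (picture, depth): 420x560x3 uint8, red, green, blue; 420x560 float32, mm along the optical axis (not along the pixel's ray), 0 where there is no reading.
- manip.calibration(name): a dict with "fx", "fy", "cx", "cy" (pixels), "distortion" ([k1, k2, p1, p2, k3] as OpenCV has them; the pictures are not rectified), "R" (3x3) and "t" (3): a world point X has camera coordinates R X + t; the wrist camera has in their place "tool_from_camera" (4x4, takes a point from camera to tool coordinates, whose origin is the TCP and whose axes are the tool frame's). Camera axes: x right, y down, z forward; pixel columns grow to the right and rows downward; lengths in mm; the calibration is good to about 2 mm. A picture is of the moment at which its call begins: read the wrist's pose just before it. calibration takes no time and is no camera call.
- manip.sign_off(): hands the job in, once; it reports no verdict.
The state is a dict: "clock": time; "joints": joint angles; "qd": joint speeds; "effort": joint torques, N m; "eef_pos": TCP position; "eef_rot": TCP orientation; "wrist_force": force on the tool from outside, world axes, zero at the start; "moment": the same for the moment, N m; "finger_gap": finger opening in mm.
Only numpy, scipy, OpenCV 4.12 (cv2) and the standard library are available. Lean on these libraries where they do the work, as an engineer would, in place of code of your own. Each camera call takes 0.05 s, during which the arm holds its last target.

TASK

Get the asphalt core ready for its compression test: slide the carriage that carries it fully in under the head, then bring the platen down with the small fine knob only, until the load dial reads the 50 N seating load (within one 10 N division), and let go. Do not let the large handwheel beneath the knob turn, never load the core beyond 80 N, and leave the other things on the bench where they are.

Things in the scene. Friction and masses are not known exactly. Their poses are not given: they have to be found in the camera images.
- load_frame: hand-screw load frame fixed to the bench: base 220 x 260 x 20 mm, 24 mm columns 85 mm either side of the screw axis, pale green crosshead 70 x 230 mm with its top at 205 mm, column nuts to 223 mm. Above it on the screw axis: handwheel, then the fine knob. Origin on the bench under the screw axis; x points out of the back (the carriage slides in along +x), y towards the load dial, z up.
- knob_center (a point): centre of the fine knob: round knurled aluminium, 22 mm diameter, 20 mm tall, from 232 mm (top of the handwheel's hub) to 252 mm (give or take 0.7 mm) above the bench. Clockwise from above lowers the platen 3 mm per turn; no end stop; needs 0.05 to 0.09 N m; stays where left. The platen starts 0.6 to 1.9 mm clear of the core (hidden); once it touches, the load rises about 28 N per radian. Axes as load_frame.
- wheel_mark (a point): white line on the face of the black handwheel (coarse feed), 36 mm from the screw axis at 225 mm height. The wheel is 88 mm across, with a hub 34 mm wide whose top is at 232 mm, on the same axis as the fine knob just above it. 6 mm per turn, drag 0.12 N m. It must not turn: this mark may not move more than 3 mm.
- load_needle (a joint): needle of the load dial, radians clockwise from the 0 N mark: 0.0471 rad per newton, so 50 N is 2.356 rad, 80 N is 3.770 rad, 100 N (full scale) is 4.712 rad. It shows the load of the platen on the core.
- dial_center (a point): centre of the load dial, 215 mm from the screw axis along load_frame y, face up at 122 mm height: white face 118 mm across, black needle, ticks every 5 N, medium every 10 N, three long ones at 0, 50 and 100 N. 50 N points along load_frame +x; 0 N is 135 degrees anticlockwise of it seen from above, 100 N 135 degrees clockwise.
- carriage (a joint): sliding carriage of the load frame, 0 = pulled fully out towards the front, 0.065 = home against its stop with the core under the platen (m). Stays where it is left; 2.5 N of sliding drag. It moves along load_frame +x.
- carriage_grip (a point): middle of the carriage's handle: upright black round post 18 mm in diameter, top at 67 mm height, this point at 53 mm, standing at the front end of a flat steel tongue 30 mm wide whose top is at 37 mm. 190 mm in front of the screw axis when out, 125 mm when home. Axes as load_frame.
- specimen_mid (a point): centre of the core under test, half-way up: a black asphalt cylinder 50 mm in diameter, 50 mm tall, about 235 g, standing loose in a 5 mm high locating ring (53 mm inside) on the carriage.
- spare_core_mid (a point): bystander: another core like the one under test, standing on the bench; this point is its centre. Leave it.
- mould_collar_center (a point): bystander: steel ring 72 mm across, 30 mm tall, lying on the bench; this point is its centre. Leave it.
- brush_mid (a point): bystander: bench brush with a wooden handle lying on the bench. Leave it.
- screw_axis (a point): fixed point on the vertical screw axis at 92 mm height, about where the underside of the round steel platen (60 mm in diameter, under the crosshead) starts. The core belongs under it.
There are look-alikes about, which are no part of the job. What is shaped like the part that bears specimen_mid but brown, orange or red is not meant.

How it is judged (in metres and radians):
On the way, in this order (a step that is already met when the one before it is completed fails the run):
1. the carriage is home with the core upright under the platen, not yet loaded (value of joint carriage above 0.0625 m and horizontal distance between specimen_mid and screw_axis below 0.006 m and value of joint load_needle below 0.47 rad), for 0.2 s.
2. the load dial reads 50 N within 10 N (value of joint load_needle between 1.885 and 2.827 rad), for 0.3 s.
At the end, for the whole second after the job is handed in: the carriage is home within 2.5 mm, the core upright and within 6 mm of the screw axis, the load dial steady at 50 N within 10 N, the handwheel's mark within 3 mm of where it was, everything released (all of step 2 and value of joint carriage above 0.0625 m and horizontal distance between specimen_mid and screw_axis below 0.006 m and angle between specimen_mid's own z axis and vertical below 0.05 rad and distance of wheel_mark from where it was at the start of the episode below 0.003 m); the robot touches nothing.
It fails at once if the handwheel is turned (its mark moves more than 3 mm) (distance of wheel_mark from where it was at the start of the episode above 0.003 m).
It fails at once if the core is loaded beyond 80 N (value of joint load_needle above 3.77 rad).
It fails at once if a bystander is disturbed (moved more than 15 mm) (distance of any of spare_core_mid, mould_collar_center, brush_mid from where it was at the start of the episode above 0.015 m).
It also fails if it takes over 70 s, if anything falls off the work surface, if the arm or the gripper's body presses on something with over 40 N, if the wrist force passes 120 N, or if a joint passes its speed limit or range.

## Working session

There is one attempt and no reset: what is moved stays moved. The work goes in short steps, Python scripts to look and compute and a tool call to move; the robot and the scene stay as the last step left them, time stands still between calls to the robot, and variables do not carry over. Pictures are saved under pics/ and viewed, and the job is handed in when it is done.

Besides the shell and the picture viewer there is one more tool, called after "Call:" as name(argument=value, ...), one argument or row to a line, values as JSON. arm_command: Moves the arm, as the interface text tells. Its arguments: {"type":"object","properties":{"steps":{"type":"array","items":{"type":"array"}},"force":{"type":"number"}},"required":["steps"]}

```bash
ls; mkdir -p pics; python3 - <<'E'
from cell import manip
import cv2,numpy as np
print(manip.read_state())
for n in ("side","top","wrist"):
    p,d=manip.camera(n); cv2.imwrite(f"pics/{n}0.png",p[:,:,::-1]); np.save(f"pics/{n}0.npy",d)
    print(n,manip.calibration(n))
E
```

```text
pics
{'clock': 0.0, 'joints': array([-1.24255920e+00,  3.00498468e-01,  1.52161254e+00, -2.40598553e-05,
        1.32071315e+00, -6.66129819e-02]), 'qd': array([-7.21180719e-05,  8.79102597e-04, -2.26656400e-03,  1.05484084e-03,
       -1.13923256e-03,  1.76295034e-04]), 'effort': array([-5.79673051e-04, -5.31805480e+01, -3.52734554e+01,  7.07484456e-02,
        2.43933289e-02, -8.38829601e-05]), 'eef_pos': array([ 211.46254386, -507.4197175 ,  204.8580195 ]), 'eef_rot': array([-3.14153393e+00,  1.23032224e-03, -1.17594021e+00]), 'wrist_force': array([-0.97941412,  0.20422427,  0.52222327]), 'moment': array([ 0.00230593, -0.00703853,  0.01307808]), 'finger_gap': 94.05623173174348}
side {'fx': 479.27039769200604, 'fy': 479.27039769200604, 'cx': 283.1943288222894, 'cy': 202.86745935494952, 'distortion': array([-0.12201195,  0.        ,  0.        ,  0.        ,  0.        ]), 'R': array([[-0.91763217, -0.39741644,  0.00337252],
       [-0.2579125 ,  0.58901927, -0.76585733],
       [ 0.30237781, -0.70364514, -0.6430017 ]]), 't': array([ 474.43598647,  317.59889042, 1048.635726  ])}
top
[... 285 characters left out ...]
2, -2.31562405e-01],
       [ 2.30824583e-01, -1.84935939e-02, -9.72819613e-01]]), 't': array([ -53.94963132,  581.17476827, 1247.92101325])}
wrist {'fx': 316.3540501171327, 'fy': 316.3540501171327, 'cx': 279.40596545907215, 'cy': 208.97255926330268, 'distortion': array([-0.02179897,  0.        ,  0.        ,  0.        ,  0.        ]), 'tool_from_camera': array([[ 9.99999829e-01,  5.41645377e-05,  5.82176843e-04,
        -1.81874093e+00],
       [-1.91532412e-04,  9.71107189e-01,  2.38643650e-01,
        -6.91282166e+01],
       [-5.52430095e-04, -2.38643721e-01,  9.71107033e-01,
        -1.79689771e+02],
       [ 0.00000000e+00,  0.00000000e+00,  0.00000000e+00,
         1.00000000e+00]])}
```

View pics/side0.png

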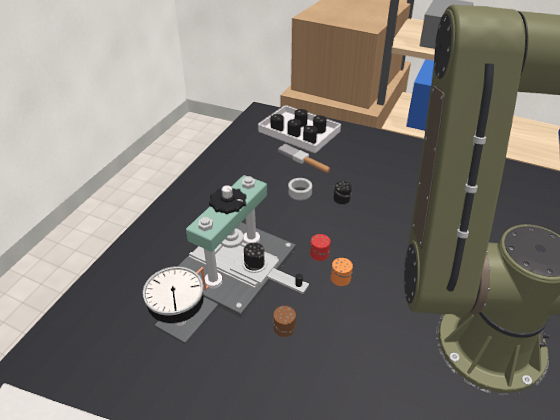

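View pics/top0.png

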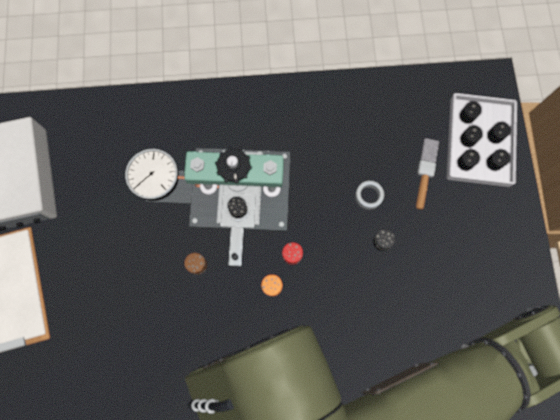

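View pics/wrist0.png

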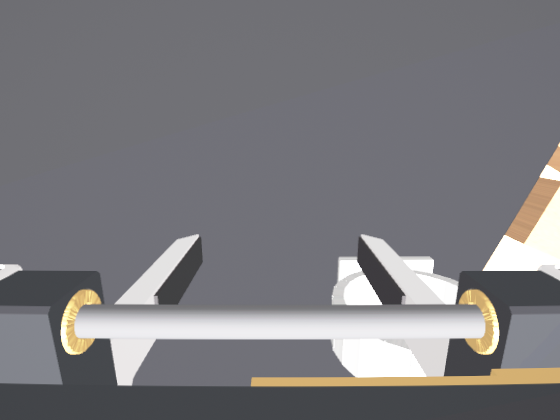

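The side view shows the knob near (228,190), the dial at (174,290) and the handle post at (299,280). In the top view the knob is at (232,161), the dial at (151,174), the post at (235,257), and the crosshead nuts at (197,164) and (270,168). Next I'll measure these from zoomed crops.

```bash
cat > h.py <<'E'
from cell import manip
import cv2,numpy as np
from scipy.spatial.transform import Rotation as Ro
def ray(n,uv,z,st=None):
    c=manip.calibration(n); K=np.array([[c['fx'],0,c['cx']],[0,c['fy'],c['cy']],[0,0,1]])
    q=cv2.undistortPoints(np.array(uv,float).reshape(-1,1,2),K,c['distortion']).reshape(-1,2)
    d=np.c_[q,np.ones(len(q))]
    if n=='wrist':
        T=c['tool_from_camera']; R=Ro.from_euler('xyz',st['eef_rot']).as_matrix()
        o=R@T[:3,3]+st['eef_pos']; D=d@(R@T[:3,:3]).T
    else: o=-c['R'].T@c['t']; D=d@c['R']
    return o+D*((z-o[2])/D[:,2])[:,None]
def proj(n,X,st=None):
    c=manip.calibration(n); K=np.array([[c['fx'],0,c['cx']],[0,c['fy'],c['cy']],[0,0,1]])
    X=np.atleast_2d(np.array(X,float))
    if n=='wrist':
        T=c['tool_from_camera']; R=Ro.from_euler('xyz',st['eef_rot']).as_matrix()
        X=(X-st['eef_pos'])@R; X=(X-T[:3,3])@T[:3,:3]
    else: X=X@c['R'].T+c['t']
    return cv2.projectPoints(X,np.zeros(3),np.zeros(3),K,c['distortion'])[0].reshape(-1,2)
E
python3 - <<'E'
from h import *
a=cv2.imread('pics/top0.png')
cv2.imwrite('pics/top0z.png',cv2.resize(a[135:275,115:300],None,fx=4,fy=4,interpolation=cv2.INTER_CUBIC))
a=cv2.imread('pics/side0.png')
cv2.imwrite('pics/side0z.png',cv2.resize(a[170:325,130:320],None,fx=3.8,fy=3.8,interpolation=cv2.INTER_CUBIC))
for n,u,z in (('top',[151,174],122),('top',[232.5,161],252),('top',[197,164],223),('top',[270,168],223),('top',[235,257],67),('side',[174,290],122),('side',[228,188],252),('side',[299,277],67)):
    print(n,u,z,ray(n,u,z)[0].round(1))
E
```

```text
top [151, 174] 122 [671.  227.6 122. ]
top [232.5, 161] 252 [645.4  11.9 252. ]
top [197, 164] 223 [654.2  96.3 223. ]
top [270, 168] 223 [631.8 -71.1 223. ]
top [235, 257] 67 [454.3  33.5  67. ]
side [174, 290] 122 [672.1 229.4 122. ]
side [228, 188] 252 [646.2  14.9 252. ]
side [299, 277] 67 [458.8  42.4  67. ]
```

View pics/top0z.png

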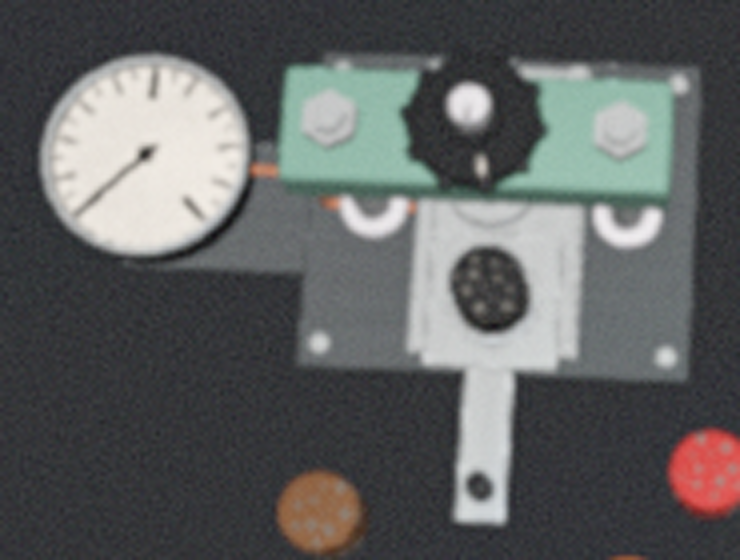

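View pics/side0z.png

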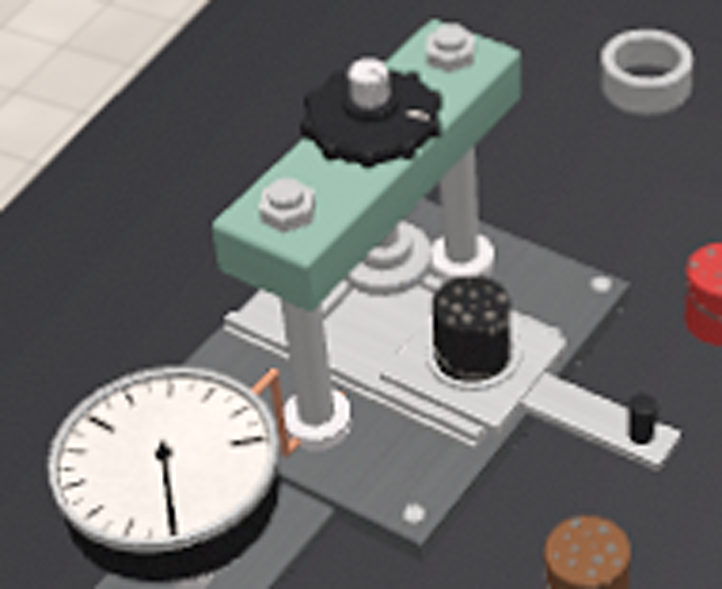

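Call:
arm_command(
  steps=[
    [0.5, [-2.7, -2.6, 0], 0],
    [0.5, [-2.7, -2.6, 0], 0],
    [0.5, [-2.7, -2.6, 0], 0],
    [0.5, [-2.7, -2.6, 0], 0],
    [0.5, [-2.7, -2.6, 0], 0],
  ],
  force=15,
)

```text
clock: 0.57
eef_pos: [279.7, -331.3, 205.2]
eef_rot: [3.142, 0.0, -1.176]
wrist_force: [1.2, 1.0, 0.3]
finger_gap: 64.0
```

Call:
arm_command(
  steps=[
    [0.5, [-2.7, -2.6, 0], 0],
    [0.5, [-2.7, -2.6, 0], 0],
    [0.5, [-2.7, -2.6, 0], 0],
    [0.5, [-2.7, -2.6, 0], 0],
    [0.5, [-2.7, -2.6, 0], 0],
  ],
)

```text
clock: 0.98
eef_pos: [347.8, -156.7, 205.5]
eef_rot: [-3.141, -0.0, -1.176]
wrist_force: [1.1, -0.0, 1.0]
finger_gap: 47.2
```

Call:
arm_command(
  steps=[
    [0.5, [-2.7, -2.6, 0], 0],
    [0.5, [-2.7, -2.6, 0], 0],
    [0.5, [-2.7, -2.6, 0], 0],
    [0.5, [-2.7, -2.6, 0], 0],
    [0.5, [-2.7, -2.6, 0], 0],
  ],
)

```text
clock: 1.4
eef_pos: [415.9, 18.2, 205.5]
eef_rot: [-3.141, -0.0, -1.176]
wrist_force: [0.8, -0.4, -0.0]
finger_gap: 47.3
```

Call:
arm_command(
  steps=[
    [0.5, [0, 0, 0], -0.12],
    [0.5, [0, 0, 0], -0.12],
    [0.5, [0, 0, 0], -0.12],
    [0.5, [0, 0, 0], -0.12],
    [0.5, [0, 0, 0], -0.12],
  ],
)

```text
clock: 1.82
eef_pos: [415.7, 16.3, 205.3]
eef_rot: [3.141, 0.0, -0.57]
wrist_force: [-0.5, -0.1, -0.0]
finger_gap: 47.0
```

Call:
arm_command(
  steps=[
    [0.5, [0, 0, 0], -0.12],
    [0.5, [0, 0, 0], -0.12],
    [0.5, [0, 0, 0], -0.12],
    [0.5, [0, 0, 0], -0.12],
    [0.5, [0, 0, 0], -0.12],
  ],
)

```text
clock: 2.23
eef_pos: [415.6, 16.2, 205.3]
eef_rot: [-3.142, 0.0, 0.03]
wrist_force: [-0.0, -0.8, 0.6]
finger_gap: 47.0
```

Call:
arm_command(
  steps=[
    [0.5, [0, 0, 0], -0.12],
    [0.5, [0, 0, 0], -0.12],
    [0.5, [0, 0, 0], -0.12],
    [0.5, [0, 0, 0], -0.12],
    [0.5, [0, 0, 0], -0.12],
  ],
)

```text
clock: 2.65
eef_pos: [415.6, 16.2, 205.3]
eef_rot: [-3.141, 0.0, 0.63]
wrist_force: [0.4, 0.0, 0.1]
finger_gap: 46.8
```

Call:
arm_command(
  steps=[
    [0.5, [0, 0, 0], -0.12],
    [0.5, [0, 0, 0], -0.12],
    [0.5, [0, 0, 0], -0.12],
    [0.5, [0, 0, 0], -0.12],
    [0.5, [0, 0, 0], -0.12],
  ],
)

```text
clock: 3.07
eef_pos: [415.6, 16.2, 205.3]
eef_rot: [-3.141, 0.0, 1.23]
wrist_force: [0.2, 0.5, -0.3]
finger_gap: 46.8
```

Call:
arm_command(
  steps=[
    [0.5, [0, 0, 0], -0.108],
    [0.5, [0, 0, 0], -0.108],
    [0.5, [0, 0, 0], 0],
  ],
)

```text
clock: 3.32
eef_pos: [415.7, 16.2, 205.3]
eef_rot: [-3.141, 0.0, 1.445]
wrist_force: [-0.8, 0.4, 0.1]
finger_gap: 47.0
```

```bash
python3 - <<'E'
from h import *
st=manip.read_state(); p,d=manip.camera('wrist'); print(st['eef_pos'],st['eef_rot'],st['joints'])
cv2.imwrite('pics/w1.png',p[:,:,::-1])
print(proj('wrist',[[456,36,67],[645,12,252]],st))
E
```

```text
[415.65313111  16.15298436 205.332431  ] [-3.14129259e+00  5.62944138e-05  1.44514072e+00] [-4.92378567e-02 -4.15855938e-03  1.87041045e+00 -3.47241474e-05
  1.27564425e+00 -1.49436846e+00]
[[301.33424742 235.50995503]
 [314.37065935 599.97534815]]
```

View pics/w1.png

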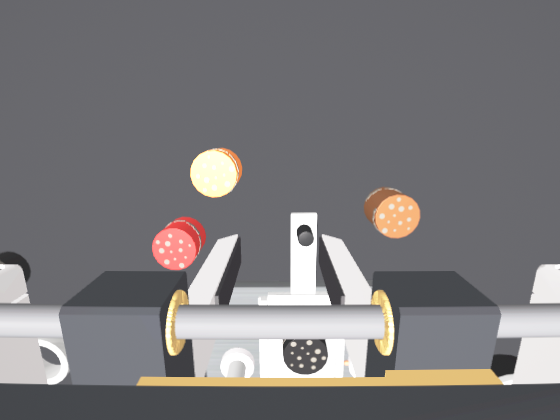

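The wrist view shows the handle post top at about (306,238) with the tongue running straight down the image. The brown core is at (396,216), the red at (175,248) and the orange at (215,173).

```bash
python3 - <<'E'
from h import *
st=manip.read_state()
print(ray('wrist',[[306,239]],67,st), ray('wrist',[[292,214],[316,214],[290,290],[317,290]],37,st), ray('wrist',[[396,216],[175,248]],50,st))
R=Ro.from_euler('xyz',st['eef_rot']).as_matrix()
P=ray('wrist',[[306,239]],67,st)[0]; print((P-st['eef_pos'])@R)
E
```

```text
[[460.69719873  40.20237332  67.        ]] [[439.53455139  29.00861398  37.        ]
 [443.13947038  56.09124177  37.        ]
 [533.78630944  14.96305946  37.        ]
 [538.13442959  47.41223314  37.        ]] [[ 453.43080544  142.13583849   50.        ]
 [ 458.05224694 -106.79002087   50.        ]]
[ 29.7747347   41.48760369 138.33986422]
```

Call:
arm_command(
  steps=[
    [0.5, [1.5, 2.1, 1.5], 0],
    [0.5, [1.5, 2.05, 1.5], 0],
    [0.5, [0, 0, 3.5], 0],
    [0.5, [0, 0, 3.0], 0],
    [0.5, [0, 0, 0], 0],
  ],
)

```text
clock: 3.78
eef_pos: [458.2, 40.6, 105.6]
eef_rot: [-3.133, 0.001, 1.436]
wrist_force: [-1.3, -0.9, -0.5]
finger_gap: 47.0
```

```bash
python3 - <<'E'
from h import *
st=manip.read_state(); p,d=manip.camera('wrist'); print(st['eef_pos'],st['eef_rot'])
cv2.imwrite('pics/w2.png',p[:,:,::-1])
E
```

```text
[458.1778096   40.60609166 105.58378109] [-3.13330595e+00  1.20869221e-03  1.43643955e+00]
```

View pics/w2.png

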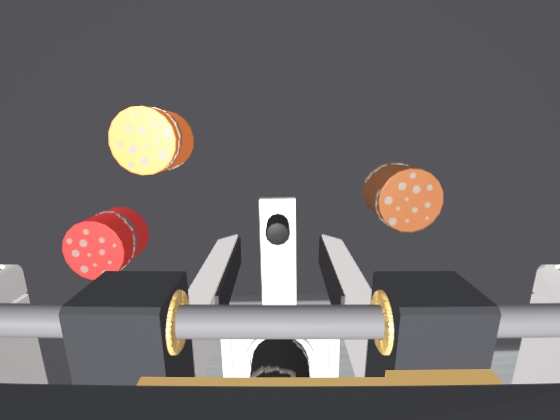

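The post top is now at (277,232), centred between the fingers.

```bash
python3 - <<'E'
from h import *
st=manip.read_state()
R=Ro.from_euler('xyz',st['eef_rot']).as_matrix()
P=ray('wrist',[[277.5,233]],67,st)[0]; print(P,(P-st['eef_pos'])@R)
E
```

```text
[462.12733243  40.25270898  67.        ] [ 0.15004481  2.90246473 41.68780382]
```

Call:
arm_command(
  steps=[
    [0.5, [0, 0, 3.2], 0],
    [0.5, [0, 0, 3.1], 0],
    [0.5, [0, 0, 0], 0],
    [0.18, [0, 0, 0], 0],
    [0.1, [0, 0, 0], 0],
  ],
  force=15,
)

```text
clock: 4.25
eef_pos: [462.1, 40.5, 50.0]
eef_rot: [3.139, -0.0, 1.439]
wrist_force: [-0.1, -0.7, -0.2]
finger_gap: 37.4
```

Call:
arm_command(
  steps=[
    [0, [0, 0, 0], 0],
    [0, [0, 0, 0], 0],
    [0, [0, 0, 0], 0],
    [0, [0, 0, 0], 0],
  ],
)

```text
clock: 4.58
eef_pos: [461.4, 38.9, 48.8]
eef_rot: [3.14, 0.003, 1.44]
wrist_force: [-3.0, -15.9, 8.4]
finger_gap: 17.2
```

Call:
arm_command(
  steps=[
    [0, [-0.15, 0.6, 0], 0],
    [0, [0, 1.2, 0], 0],
    [0, [0, 1.2, 0], 0],
    [0, [0, 1.2, 0], 0],
    [0, [0, 0.8, 0], 0],
  ],
)

```text
clock: 5.0
eef_pos: [511.5, 32.5, 48.9]
eef_rot: [3.14, -0.0, 1.44]
wrist_force: [-3.3, 2.7, 8.6]
finger_gap: 17.5
```

Call:
arm_command(
  steps=[
    [0, [0, 0.6, 0], 0],
    [0, [0, 0.4, 0], 0],
    [0, [0, 0.2, 0], 0],
    [0, [0, 0.0, 0], 0],
  ],
)

```text
clock: 5.33
eef_pos: [523.3, 31.1, 49.0]
eef_rot: [3.139, -0.001, 1.44]
wrist_force: [2.1, 1.5, 5.1]
finger_gap: 17.2
```

Call:
arm_command(
  steps=[
    [0, [0, 0.2, 0], 0],
    [0, [0, 0.0, 0], 0],
  ],
)

```text
clock: 5.5
eef_pos: [525.0, 30.9, 49.0]
eef_rot: [3.139, -0.001, 1.44]
wrist_force: [-0.4, 1.7, 6.3]
finger_gap: 17.3
```

Call:
arm_command(
  steps=[
    [0, [0, 0.15, 0], 0],
    [0, [0, 0.0, 0], 0],
  ],
)

```text
clock: 5.67
eef_pos: [526.0, 30.8, 48.9]
eef_rot: [3.141, -0.001, 1.44]
wrist_force: [-3.9, 3.1, 8.6]
finger_gap: 17.4
```

Call:
arm_command(
  steps=[
    [0, [0, 0.15, 0], 0],
    [0, [0, 0.0, 0], 0],
  ],
)

```text
clock: 5.83
eef_pos: [526.3, 30.8, 48.7]
eef_rot: [-3.139, -0.0, 1.44]
wrist_force: [-11.6, 3.5, 13.4]
finger_gap: 17.3
```

Call:
arm_command(
  steps=[
    [0, [0, 0.15, 0], 0],
    [0, [0, 0.0, 0], 0],
  ],
)

```text
clock: 6.0
eef_pos: [527.2, 30.6, 48.5]
eef_rot: [-3.138, -0.0, 1.44]
wrist_force: [-15.5, 3.1, 14.4]
finger_gap: 17.5
```

```bash
python3 - <<'E'
from h import *
print(manip.read_state())
for n in ("side","top"):
    p,d=manip.camera(n); cv2.imwrite(f"pics/{n}1.png",p[:,:,::-1])
a=cv2.imread('pics/side1.png')
cv2.imwrite('pics/side1z.png',cv2.resize(a[170:325,130:320],None,fx=3.8,fy=3.8,interpolation=cv2.INTER_CUBIC))
E
```

```text
{'clock': 6.0, 'joints': array([-1.17362191e-02,  4.40700543e-01,  1.72817722e+00,  8.56810674e-04,
        9.76272590e-01, -1.45223584e+00]), 'qd': array([ 0.00068483, -0.00394564,  0.00270221, -0.00160431, -0.00681892,
        0.00123194]), 'effort': array([-2.52077647e+00, -4.95454466e+01, -3.23468578e+01, -8.13319143e-01,
       -3.86231661e+00,  9.72295966e-03]), 'eef_pos': array([527.17777641,  30.6072714 ,  48.46684851]), 'eef_rot': array([-3.13797600e+00, -2.82277730e-04,  1.44001793e+00]), 'wrist_force': array([-15.46571663,   3.10553767,  14.43156884]), 'moment': array([0.85353458, 2.75850695, 0.05759856]), 'finger_gap': 17.516913770521455}
```

View pics/side1z.png

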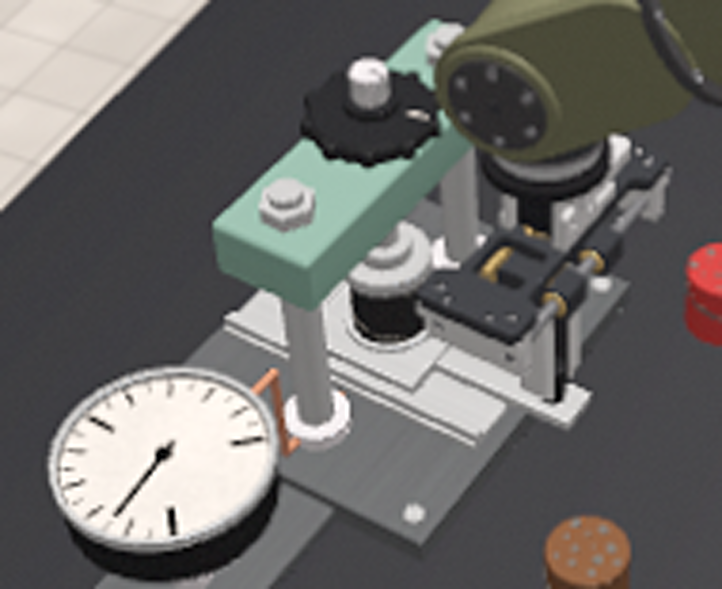

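The side view shows the core under the platen, but the needle is now about two ticks past 0. I'm pressing down and forward on the handle, so I'll release it and look again.

Call:
arm_command(
  steps=[
    [0.4, [0, 0, 0], 0],
    [0.5, [0, 0, 0], 0],
    [0.5, [0, 0, 0], 0],
  ],
)

```text
clock: 6.35
eef_pos: [528.9, 30.1, 48.0]
eef_rot: [3.141, -0.0, 1.44]
wrist_force: [-0.0, -0.4, 0.1]
finger_gap: 33.6
```

```bash
python3 - <<'E'
from h import *
s=manip.read_state();print(s['eef_pos'],s['wrist_force'],s['finger_gap'])
p,d=manip.camera('side')
cv2.imwrite('pics/side2z.png',cv2.resize(p[170:325,130:320,::-1],None,fx=3.8,fy=3.8,interpolation=cv2.INTER_CUBIC))
E
```

```text
[528.90544652  30.05959184  47.99481276] [-0.00774468 -0.37054848  0.13688519] 33.577285773650246
```

View pics/side2z.png

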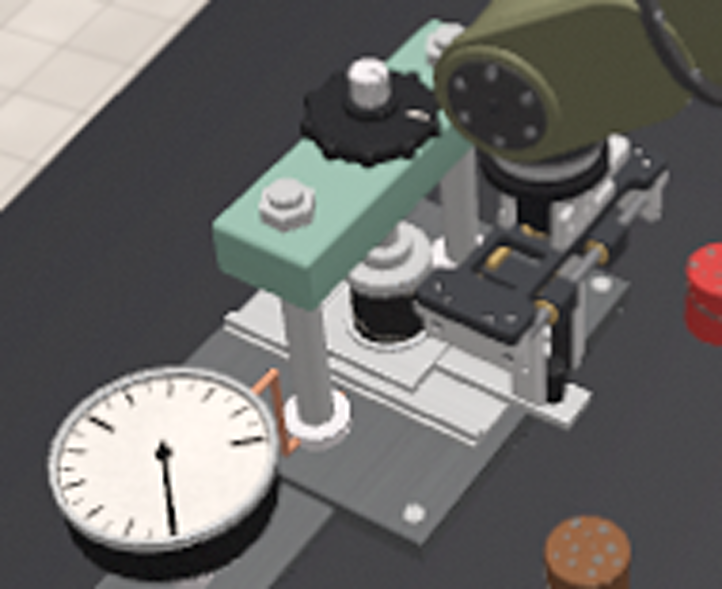

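```bash
python3 - <<'E'
from h import *
a=cv2.imread('pics/top1.png')
cv2.imwrite('pics/top1z.png',cv2.resize(a[135:275,115:300],None,fx=4,fy=4,interpolation=cv2.INTER_CUBIC))
E
```

```text
(no output)
```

View pics/top1z.png

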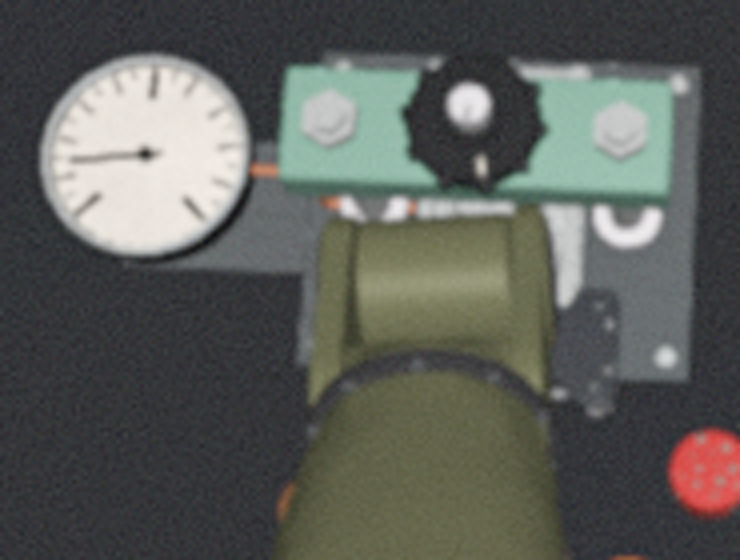

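The needle is back on 0 with the handle released, so the load came from my pressing on the handle. The core sits under the platen. I'll rise and look at the knob.

Call:
arm_command(
  steps=[
    [0.5, [0, 0, -3.0], 0],
    [0.5, [0, 0, -4.0], 0],
    [0.5, [0, 0, -4.0], 0],
    [0.5, [0, 0, -4.0], 0],
    [0.5, [0, 0, -4.0], 0],
  ],
)

```text
clock: 6.82
eef_pos: [528.2, 30.0, 239.7]
eef_rot: [3.141, -0.0, 1.44]
wrist_force: [-0.8, 0.1, 0.2]
finger_gap: 47.0
```

Call:
arm_command(
  steps=[
    [0.5, [0, 0, -4.0], 0],
    [0.5, [0, 0, -4.0], 0],
    [0.5, [0, 2, -3.0], 0],
    [0.5, [0, 3, 0], 0],
    [0.5, [0, 3, 0], 0],
  ],
)

```text
clock: 7.23
eef_pos: [609.0, 19.5, 350.4]
eef_rot: [3.137, -0.0, 1.44]
wrist_force: [0.2, 0.8, 0.7]
finger_gap: 47.0
```

Call:
arm_command(
  steps=[
    [0.5, [0, 0, 0], 0],
    [0.5, [0, 0, 0], 0],
  ],
)

```text
clock: 7.4
eef_pos: [608.5, 19.4, 345.9]
eef_rot: [-3.139, 0.0, 1.44]
wrist_force: [-1.2, 0.3, -0.3]
finger_gap: 47.1
```

```bash
python3 - <<'E'
from h import *
st=manip.read_state(); p,d=manip.camera('wrist'); print(st['eef_pos'],st['eef_rot'],st['joints'])
cv2.imwrite('pics/w3.png',p[:,:,::-1])
E
```

```text
[608.48545953  19.3843813  345.87956337] [-3.13923946e+00  2.59350857e-04  1.43953306e+00] [-2.83019398e-02  3.84138267e-01  1.09099987e+00 -1.61943801e-05
  1.66882191e+00 -1.46783626e+00]
```

View pics/w3.png

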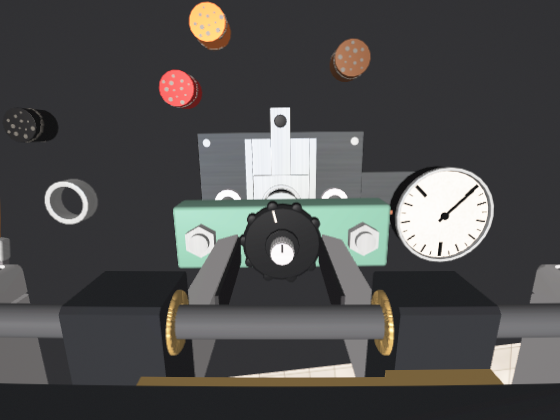

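The wrist view shows the knob top near (282,255), the wheel's white mark at (274,216), the post at (281,121), and the dial at (444,216) with its needle on 0.

```bash
python3 - <<'E'
from h import *
a=cv2.imread('pics/w3.png'); cv2.imwrite('pics/w3z.png',cv2.resize(a[195:285,235:330],None,fx=6,fy=6,interpolation=cv2.INTER_CUBIC))
E
```

```text
(no output)
```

View pics/w3z.png

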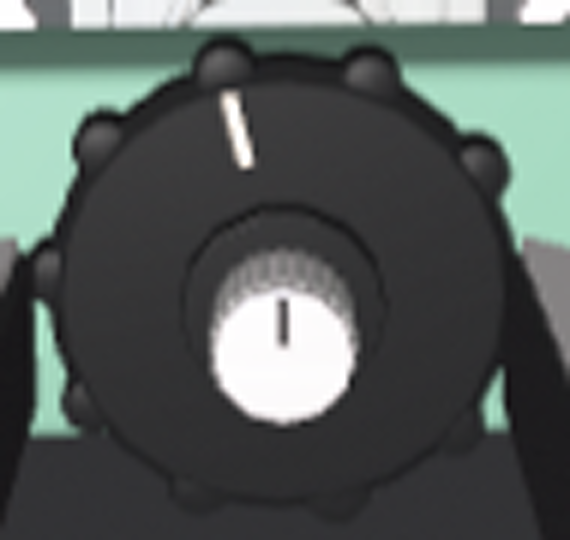

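```bash
python3 - <<'E'
from h import *
st=dict(eef_pos=np.array([608.485,19.384,345.88]),eef_rot=np.array([-3.13924,0.00026,1.43953]))
R=Ro.from_euler('xyz',st['eef_rot']).as_matrix()
for u,z in (([281.8,253.9],252),([282,243.5],232),([280.5,120.5],67),([444.5,216],122),([200,242],223),([364.5,240],223)):
    P=ray('wrist',[u],z,st)[0]; print(u,P.round(1),((P-st['eef_pos'])@R).round(1))
E
```

```text
[281.8, 253.9] [648.8  17.8 252. ] [ 3.8 40.4 93.8]
[282, 243.5] [646.   18.5 232. ] [  4.1  37.5 113.8]
[280.5, 120.5] [524.9  33.4  67. ] [  3.1 -84.  279.1]
[444.5, 216] [676.  233.3 122. ] [221.   39.4 223.7]
[200, 242] [636.8 -64.  223. ] [-78.9  39.3 122.8]
[364.5, 240] [656.5 101.4 223. ] [ 87.6  37.1 122.8]
```

Call:
arm_command(
  steps=[
    [0.5, [0.2, 2.0, 2.0], 0],
    [0.5, [0, 2.0, 2.0], 0],
    [0.5, [0, 0, 2.0], 0],
    [0.5, [0, 0, 0], 0],
    [0.5, [0, 0, 0], 0],
  ],
)

```text
clock: 7.87
eef_pos: [647.0, 16.5, 288.0]
eef_rot: [-3.141, 0.0, 1.44]
wrist_force: [0.2, 0.2, 0.5]
finger_gap: 47.3
```

```bash
python3 - <<'E'
from h import *
st=manip.read_state(); p,d=manip.camera('wrist'); print(st['eef_pos'],st['eef_rot'],st['joints'])
cv2.imwrite('pics/w4.png',p[:,:,::-1])
print(proj('wrist',[[648.5,17.8,252],[648.5,16.3,252]],st), proj('wrist',st['eef_pos'],st))
E
```

```text
[646.9565036   16.529596   288.00678758] [-3.14093455e+00  7.99907625e-05  1.44008493e+00] [-3.10341867e-02  4.86982236e-01  1.07609524e+00 -1.41049686e-05
  1.57917797e+00 -1.47111921e+00]
[[279.2802603  233.46722125]
 [277.20441449 233.72653076]] [[276.83642652 250.06823444]]
```

View pics/w4.png

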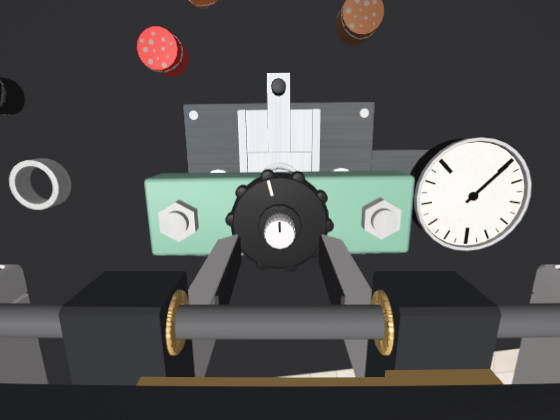

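The knob is at about (280,234). The fingertip midpoint is at column 280, so the jaw direction is centred (the wrist calibration has about 2 mm bias sideways). I'll shift 1.6 mm along tool y, then turn to j6 ≈ -2.47 to gain clockwise travel.

Call:
arm_command(
  steps=[
    [0.5, [0, 0.16, 0], -0.12],
    [0.5, [0, 0, 0], -0.12],
    [0.5, [0, 0, 0], -0.12],
    [0.5, [0, 0, 0], -0.12],
    [0.5, [0, 0, 0], -0.12],
  ],
)

```text
clock: 8.33
eef_pos: [649.2, 16.3, 290.3]
eef_rot: [3.138, 0.002, 2.046]
wrist_force: [-0.1, -0.6, 0.5]
finger_gap: 46.8
```

Call:
arm_command(
  steps=[
    [0.5, [0, 0, 0], -0.12],
    [0.5, [0, 0, 0], -0.12],
    [0.5, [0, 0, 0], -0.12],
    [0.5, [0, 0, 1.5], 0],
    [0.5, [0, 0, 0], 0],
  ],
)

```text
clock: 8.75
eef_pos: [648.8, 16.3, 272.9]
eef_rot: [3.141, 0.0, 2.4]
wrist_force: [-0.4, -0.0, -0.4]
finger_gap: 47.0
```

```bash
python3 - <<'E'
from h import *
st=manip.read_state(); p,d=manip.camera('wrist'); print(st['eef_pos'],st['eef_rot'],st['joints'])
cv2.imwrite('pics/w5.png',p[:,:,::-1])
print(proj('wrist',[[648.5,17.8,252],[648.5,16.3,252]],st), proj('wrist',st['eef_pos'],st))
E
```

```text
[648.78930087  16.31735967 272.87475134] [3.14125692e+00 3.47210160e-04 2.40028913e+00] [-3.12915072e-02  4.94640386e-01  1.09885282e+00  2.82886462e-05
  1.54761729e+00 -2.43158135e+00]
[[278.97503316 237.67309171]
 [277.45706967 236.09967445]] [[276.87439913 247.61688165]]
```

View pics/w5.png

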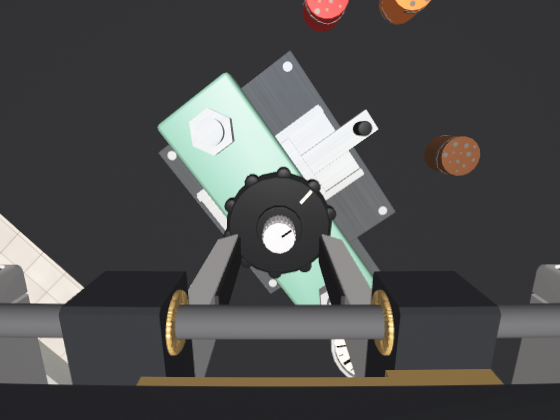

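Call:
arm_command(
  steps=[
    [0.4, [0, 0, 1.8], 0],
    [0.35, [0, 0, 1.0], 0],
    [0.35, [0, 0, 0.5], 0],
    [0.35, [0, 0, 0], 0],
    [0.35, [0, 0, 0], 0],
  ],
)

```text
clock: 9.22
eef_pos: [649.4, 16.2, 240.2]
eef_rot: [3.141, 0.0, 2.4]
wrist_force: [0.9, 0.2, -0.2]
finger_gap: 32.9
```

```bash
python3 - <<'E'
from h import *
st=manip.read_state(); print(st['eef_pos'],st['wrist_force'],st['moment'])
for n in ('side','wrist'):
  p,d=manip.camera(n)
  if n=='side': p=cv2.resize(p[130:325,130:330],None,fx=3,fy=3,interpolation=cv2.INTER_CUBIC)
  cv2.imwrite(f'pics/{n}6.png',p[:,:,::-1])
E
```

```text
[649.44136455  16.20138106 240.19508708] [ 0.90487786  0.18982637 -0.15477911] [ 0.09900713 -0.11578199 -0.01210504]
```

View pics/side6.png

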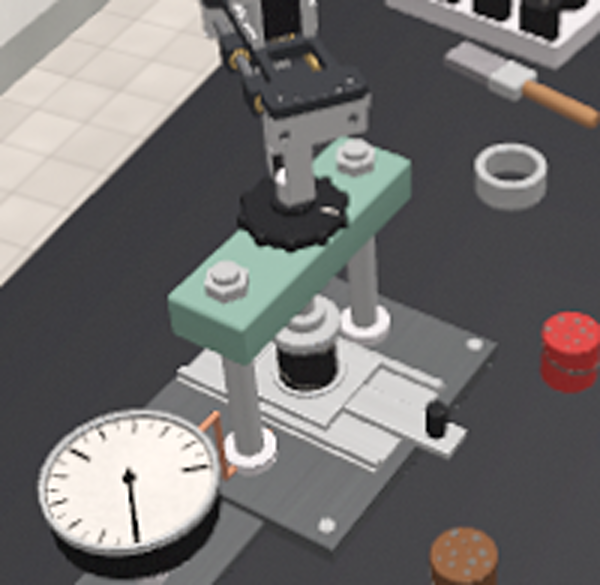

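View pics/wrist6.png

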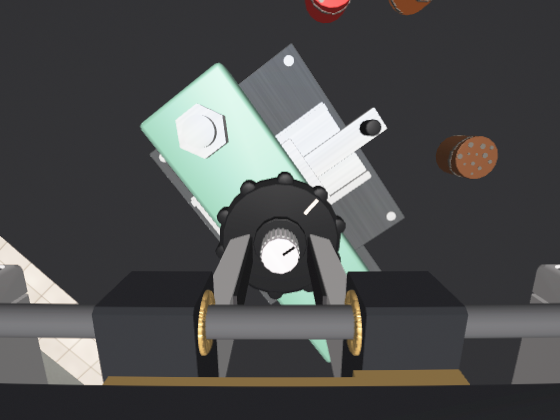

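The side view shows the fingers around the knob above the hub and the needle on 0. The wrist view has the knob centred at (280,255). I'll lower 2 mm and grip.

Call:
arm_command(
  steps=[
    [0.35, [0, 0, 0.2], 0],
    [0.35, [0, 0, 0], 0],
    [0.2, [0, 0, 0], 0],
    [0.1, [0, 0, 0], 0],
    [0, [0, 0, 0], 0],
  ],
  force=30,
)

```text
clock: 9.73
eef_pos: [649.4, 16.2, 237.5]
eef_rot: [3.142, 0.0, 2.4]
wrist_force: [0.1, -0.3, -0.5]
finger_gap: 21.6
```

Call:
arm_command(
  steps=[
    [0, [0, 0, 0], 0],
    [0, [0, 0, 0], 0],
  ],
)

```text
clock: 9.9
eef_pos: [649.4, 16.2, 237.5]
eef_rot: [3.141, 0.0, 2.4]
wrist_force: [-0.1, -0.7, 0.4]
finger_gap: 21.2
```

```bash
python3 - <<'E'
from h import *
st=manip.read_state(); R=Ro.from_euler('xyz',st['eef_rot']).as_matrix()
print(st['eef_pos'],st['wrist_force'],st['wrist_force']@R,st['moment']@R)
E
```

```text
[649.39168273  16.1925333  237.54959879] [-0.0647914  -0.70675502  0.38419386] [-0.42966995 -0.56487553 -0.3841938 ] [-0.17863084 -0.03443841 -0.02966216]
```

Call:
arm_command(
  steps=[
    [0, [0, 0, 0], 0.05],
    [0, [0, 0, 0], 0.05],
    [0, [0, 0, 0], 0.1],
    [0, [0, 0, 0], 0.1],
    [0, [0, 0, 0], 0.1],
  ],
)

```text
clock: 10.32
eef_pos: [649.4, 16.2, 237.6]
eef_rot: [3.141, 0.0, 1.995]
wrist_force: [0.4, 0.0, 0.8]
finger_gap: 21.0
```

```bash
cat > look.py <<'E'
from h import *
import sys
k=sys.argv[1]
st=manip.read_state(); R=Ro.from_euler('xyz',st['eef_rot']).as_matrix()
print(st['eef_pos'],st['wrist_force'],st['wrist_force']@R,st['moment']@R,st['joints'][5])
p,d=manip.camera('side'); a=cv2.resize(p[150:325,130:280,::-1],None,fx=3,fy=3,interpolation=cv2.INTER_CUBIC)
p,d=manip.camera('top'); b=cv2.resize(p[140:210,115:265,::-1],None,fx=3,fy=3,interpolation=cv2.INTER_CUBIC)
b=cv2.copyMakeBorder(b,0,a.shape[0]-b.shape[0],0,0,cv2.BORDER_CONSTANT)
cv2.imwrite(f'pics/L{k}.png',np.hstack([a,b])[:600,:900][:, :800])
E
python3 look.py 1
```

```text
[649.40666906  16.17343654 237.5832666 ] [0.35108919 0.04368601 0.78373493] [-0.10481568  0.33809866 -0.78365521] [-0.16597723 -0.03711058 -0.03263036] -2.0265638963989128
```

View pics/L1.png

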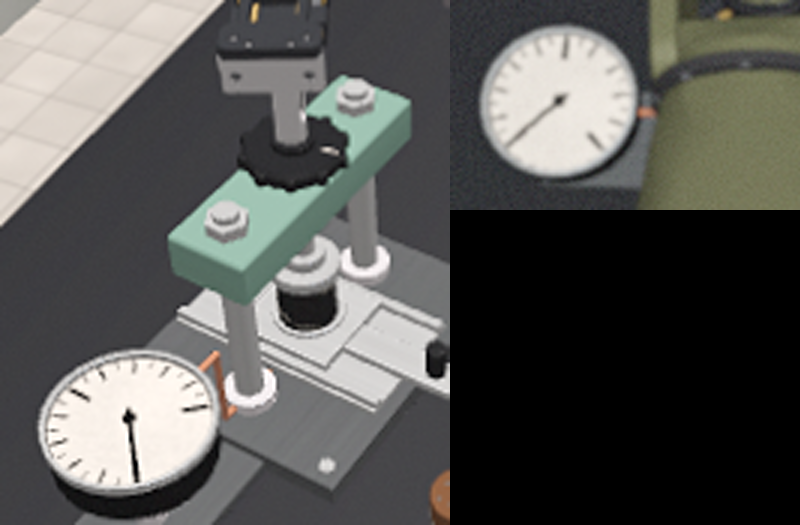

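The dial stays at 0 and the wheel mark hasn't moved. I'll check in the wrist view that the knob follows the fingers.

```bash
python3 - <<'E'
from h import *
p,d=manip.camera('wrist')
cv2.imwrite('pics/w7.png',cv2.resize(p[165:305,200:360,::-1],None,fx=4,fy=4,interpolation=cv2.INTER_CUBIC))
E
```

```text
(no output)
```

View pics/w7.png

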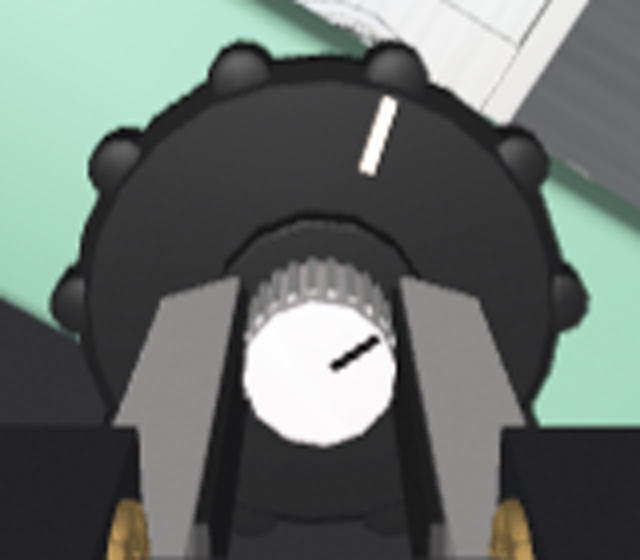

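The knob line stays fixed relative to the fingers and the wheel mark doesn't follow, so there's no slip. I'll continue to about 1.9 rad, still well below any overload.

Call:
arm_command(
  steps=[
    [0, [0, 0, 0], 0.1],
    [0, [0, 0, 0], 0.1],
    [0, [0, 0, 0], 0.1],
    [0, [0, 0, 0], 0.1],
    [0, [0, 0, 0], 0.1],
  ],
)

```text
clock: 10.88
eef_pos: [649.4, 16.1, 237.5]
eef_rot: [3.141, 0.0, 1.499]
wrist_force: [0.3, -0.8, 0.2]
finger_gap: 21.1
```

Call:
arm_command(
  steps=[
    [0, [0, 0, 0], 0.1],
    [0, [0, 0, 0], 0.1],
    [0, [0, 0, 0], 0.1],
    [0, [0, 0, 0], 0.1],
    [0, [0, 0, 0], 0.1],
  ],
)

```text
clock: 11.3
eef_pos: [649.4, 16.1, 237.6]
eef_rot: [3.141, -0.0, 0.999]
wrist_force: [-0.3, -0.8, 1.3]
finger_gap: 21.1
```

Call:
arm_command(
  steps=[
    [0, [0, 0, 0], 0.1],
    [0, [0, 0, 0], 0.1],
    [0, [0, 0, 0], 0.1],
    [0, [0, 0, 0], 0.1],
    [0, [0, 0, 0], 0.1],
  ],
)

```text
clock: 11.72
eef_pos: [649.4, 16.1, 237.5]
eef_rot: [3.141, -0.0, 0.499]
wrist_force: [-0.4, -0.6, 0.3]
finger_gap: 21.1
```

```bash
python3 look.py 2
```

```text
[649.40669922  16.08561022 237.53837978] [-0.35839334 -0.59096296  0.28175367] [-0.5975114   0.34739888 -0.28171311] [-0.18065444  0.04775994 -0.03642278] -0.530623868168965
```

View pics/L2.png

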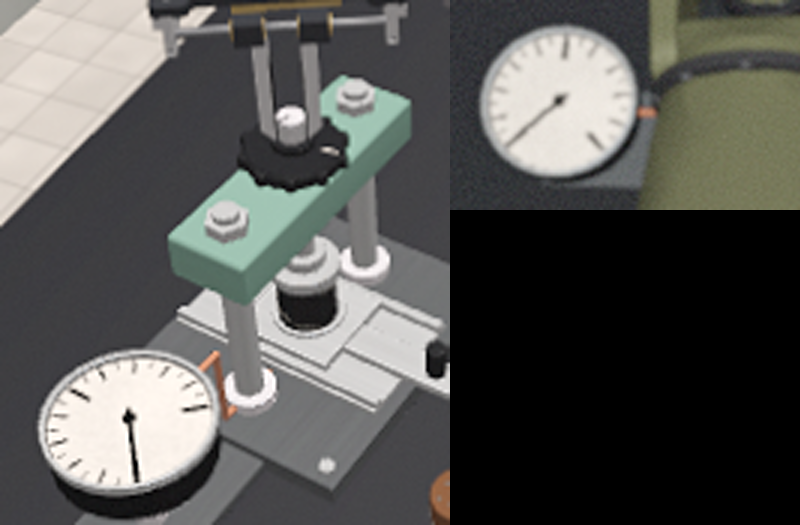

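Still 0 N at 1.9 rad. I'll add 1.0 rad (28 N more at most) and read the needle numerically.

Call:
arm_command(
  steps=[
    [0, [0, 0, 0], 0.1],
    [0, [0, 0, 0], 0.1],
    [0, [0, 0, 0], 0.1],
    [0, [0, 0, 0], 0.1],
    [0, [0, 0, 0], 0.1],
  ],
)

```text
clock: 12.23
eef_pos: [649.4, 16.1, 237.5]
eef_rot: [3.141, -0.0, 0.002]
wrist_force: [0.4, -0.9, 1.4]
finger_gap: 20.7
```

Call:
arm_command(
  steps=[
    [0, [0, 0, 0], 0.1],
    [0, [0, 0, 0], 0.1],
    [0, [0, 0, 0], 0.1],
    [0, [0, 0, 0], 0.1],
    [0, [0, 0, 0], 0.1],
  ],
)

```text
clock: 12.65
eef_pos: [649.4, 16.1, 237.5]
eef_rot: [3.141, -0.0, -0.498]
wrist_force: [-0.4, 0.2, 0.5]
finger_gap: 21.4
```

```bash
cat > dial.py <<'E'
from h import *
def read(img,n,lo=12,hi=34):
    g=cv2.cvtColor(img,cv2.COLOR_RGB2GRAY); 
    # white face -> centroid of large bright blob near the expected place
    c0=proj(n,[[674,231,122]])[0]
    m=np.zeros_like(g); r=34 if n=='top' else 38
    cv2.circle(m,tuple(int(round(v)) for v in c0),r,255,-1)
    b=((g>150)&(m>0)).astype(np.uint8)
    cs,_=cv2.findContours(b,cv2.RETR_EXTERNAL,cv2.CHAIN_APPROX_NONE); k=max(cs,key=cv2.contourArea)
    (cx,cy),_,_=cv2.fitEllipse(cv2.convexHull(k)); P=ray(n,[[cx,cy]],122)[0]
    a=np.radians(np.arange(0,360,1.0)); rr=np.arange(lo,hi,1.0)
    X=P+np.stack([np.cos(a)[:,None]*rr,np.sin(a)[:,None]*rr,0*a[:,None]*rr],-1)
    uv=proj(n,X.reshape(-1,3)).astype(np.float32).reshape(len(a),len(rr),2)
    s=cv2.remap(g,uv[...,0],uv[...,1],cv2.INTER_LINEAR).astype(float).mean(1)
    w=np.clip(np.median(s)-s-0.3*(np.median(s)-s.min()),0,None)
    i=s.argmin(); near=np.abs((np.arange(360)-i+180)%360-180)<12
    ang=np.angle((w*near*np.exp(1j*a)).sum())
    rel=(-0.121-ang)   # clockwise from frame +x
    rel=(rel+np.pi)%(2*np.pi)-np.pi
    return P.round(1),rel+2.356,(rel+2.356)/0.0471,s.min(),np.median(s)
if __name__=='__main__':
    for f,n in (('pics/top0.png','top'),('pics/side0.png','side'),('pics/top1.png','top'),('pics/side1.png','side')):
        print('old',f,read(cv2.imread(f)[:,:,::-1].copy(),n))
    for n in ('top','side'): print(n,read(manip.camera(n)[0],n))
    st=manip.read_state(); print(st['clock'],st['eef_pos'],st['eef_rot'][2],st['joints'][5],st['wrist_force'])
E
python3 dial.py; python3 look.py 3
```

```text
old pics/top0.png (array([672.8, 227.8, 122. ]), np.float64(0.009517448184750865), np.float64(0.2020689635828209), np.float64(161.72727272727272), np.float64(228.8409090909091))
old pics/side0.png (array([674.4, 224.2, 122. ]), np.float64(0.18612282424222348), np.float64(3.951652319367802), np.float64(111.45454545454545), np.float64(244.13636363636363))
old pics/top1.png (array([672.9, 228. , 122. ]), np.float64(0.6855998511445023), np.float64(14.5562601092251), np.float64(164.22727272727272), np.float64(228.8409090909091))
old pics/side1.png (array([674.4, 224.2, 122. ]), np.float64(0.756877832015566), np.float64(16.069593036423907), np.float64(83.27272727272727), np.float64(244.70454545454544))
top (array([672.9, 227.9, 122. ]), np.float64(0.006468025612883732), np.float64(0.1373253845622873), np.float64(161.72727272727272), np.float64(228.75))
side (array([674.4, 224.2, 122. ]), np.float64(0.18727416865852797), np.float64(3.9760969991194894), np.float64(112.0909090909091), np.float64(244.38636363636363))
12.75 [649.3603623   16.08097633 237.55362622] -0.49672877377999547 0.46518217409191737 [-0.69857676 -1.34399214  1.72604697]
[649.3603623   16.08097633 237.55362622] [-0.69857676 -1.34399214  1.72604697] [ 0.02653851  1.51463288 -1.72590424] [-0.2168295   0.16535951  0.00195255] 0.46518217409191737
```

View pics/L3.png

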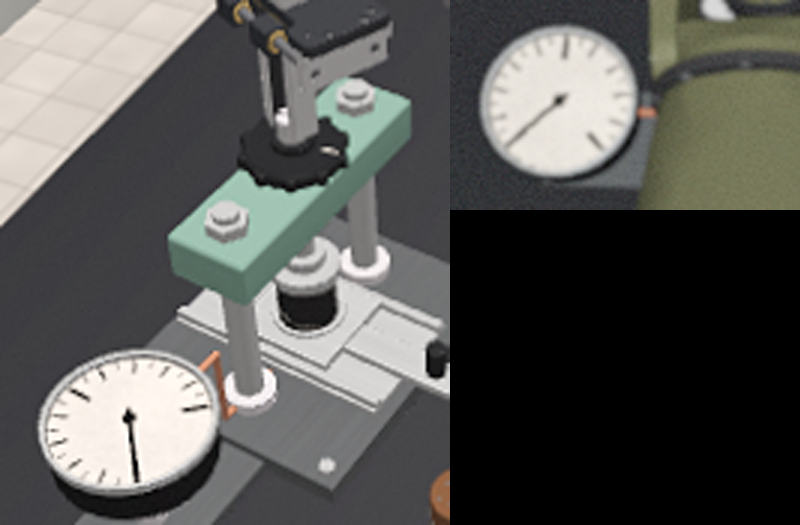

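The top-view needle reading works (0.1 N). Still no contact at 2.9 rad, so another 1.0 rad.

Call:
arm_command(
  steps=[
    [0, [0, 0, 0], 0.1],
    [0, [0, 0, 0], 0.1],
    [0, [0, 0, 0], 0.1],
    [0, [0, 0, 0], 0.1],
    [0, [0, 0, 0], 0.1],
  ],
)

```text
clock: 13.27
eef_pos: [649.3, 16.1, 237.5]
eef_rot: [3.142, -0.0, -0.999]
wrist_force: [-1.5, -0.4, 1.6]
finger_gap: 21.0
```

Call:
arm_command(
  steps=[
    [0, [0, 0, 0], 0.1],
    [0, [0, 0, 0], 0.1],
    [0, [0, 0, 0], 0.1],
    [0, [0, 0, 0], 0.1],
    [0, [0, 0, 0], 0.1],
  ],
)

```text
clock: 13.68
eef_pos: [649.3, 16.1, 237.6]
eef_rot: [-3.142, -0.0, -1.499]
wrist_force: [-1.4, -0.9, 0.8]
finger_gap: 21.2
```

```bash
python3 dial.py|grep -v old;  python3 - <<'E'
from h import *
p,d=manip.camera('wrist')
cv2.imwrite('pics/w8.png',cv2.resize(p[165:305,200:360,::-1],None,fx=4,fy=4,interpolation=cv2.INTER_CUBIC))
E
```

```text
top (array([672.8, 227.9, 122. ]), np.float64(1.0921310369495185), np.float64(23.18749547663521), np.float64(166.04545454545453), np.float64(228.77272727272728))
side (array([674.4, 224.2, 122. ]), np.float64(1.0966540927582347), np.float64(23.28352638552515), np.float64(98.95454545454545), np.float64(244.36363636363637))
13.7833 [649.31821067  16.13603417 237.56911494] -1.4972928721072143 1.4658201588485171 [-1.82617432 -0.800332    2.14503825]
```

View pics/w8.png

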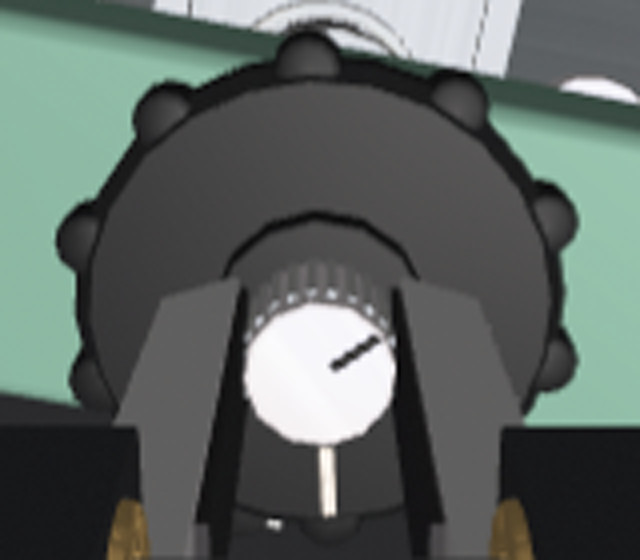

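Contact made: the dial reads about 23 N, and the knob line is still fixed relative to the fingers. About 0.95 rad to go, to j6 ≈ 2.42, which is within range.

Call:
arm_command(
  steps=[
    [0, [0, 0, 0], 0.1],
    [0, [0, 0, 0], 0.1],
    [0, [0, 0, 0], 0.1],
    [0, [0, 0, 0], 0.1],
    [0, [0, 0, 0], 0.1],
  ],
)

```text
clock: 14.25
eef_pos: [649.3, 16.2, 237.6]
eef_rot: [-3.142, -0.0, -1.998]
wrist_force: [-1.8, -1.5, 3.2]
finger_gap: 21.1
```

```bash
python3 dial.py|grep -v old
```

```text
top (array([672.8, 228. , 122. ]), np.float64(1.741051846473772), np.float64(36.96500735613104), np.float64(165.13636363636363), np.float64(228.95454545454547))
side (array([674.4, 224.2, 122. ]), np.float64(1.6277418620444983), np.float64(34.55927520264328), np.float64(124.72727272727273), np.float64(244.5681818181818))
14.35 [649.34005656  16.16866915 237.5856895 ] -1.996448119947119 1.965007518255299 [-1.04531473 -0.71749554  3.09757684]
```

13.8 N per 0.5 rad, so 0.47 rad more.

Call:
arm_command(
  steps=[
    [0, [0, 0, 0], 0.1],
    [0, [0, 0, 0], 0.1],
    [0, [0, 0, 0], 0.1],
    [0, [0, 0, 0], 0.1],
    [0, [0, 0, 0], 0.07],
  ],
)

```text
clock: 14.77
eef_pos: [649.3, 16.2, 237.6]
eef_rot: [-3.141, 0.0, -2.467]
wrist_force: [-2.7, -2.1, 3.6]
finger_gap: 21.2
```

Call:
arm_command(
  steps=[
    [0, [0, 0, 0], 0],
    [0, [0, 0, 0], 0],
  ],
)

```text
clock: 14.93
eef_pos: [649.4, 16.2, 237.6]
eef_rot: [-3.141, 0.0, -2.463]
wrist_force: [-1.0, -2.0, 2.8]
finger_gap: 20.9
```

```bash
python3 dial.py|grep -v old
```

```text
top (array([672.8, 228. , 122. ]), np.float64(2.3600138788203386), np.float64(50.10645177962502), np.float64(162.0), np.float64(228.5))
side (array([674.4, 224.2, 122. ]), np.float64(2.137723279632193), np.float64(45.386906149303464), np.float64(123.22727272727273), np.float64(244.61363636363637))
15.0333 [649.36376892  16.20110649 237.60799602] -2.464685304453165 2.4332601792690154 [-2.59285816 -1.18714403  4.38112249]
```

The dial reads 50 N. I'll release and lift clear.

Call:
arm_command(
  steps=[
    [0.3, [0, 0, 0], 0],
    [0.4, [0, 0, 0], 0],
    [0.4, [0, 0, 0], 0],
    [0.4, [0, 0, 0], 0],
  ],
)

```text
clock: 15.37
eef_pos: [649.3, 16.3, 237.1]
eef_rot: [3.141, -0.0, -2.469]
wrist_force: [-0.8, 1.1, 1.0]
finger_gap: 37.7
```

Call:
arm_command(
  steps=[
    [0.4, [0, 0, -1.0], 0],
    [0.4, [0, 0, -2.0], 0],
    [0.4, [0, 0, -3.0], 0],
    [0.4, [0, 0, -3.0], 0],
    [0.4, [0, 0, 0], 0],
  ],
)

```text
clock: 15.78
eef_pos: [650.2, 16.2, 334.9]
eef_rot: [-3.135, 0.007, -2.47]
wrist_force: [0.1, -0.4, 0.9]
finger_gap: 37.5
```

```bash
python3 dial.py|grep -v old; python3 look.py 9; python3 - <<'E'
from h import *
p,d=manip.camera('top'); cv2.imwrite('pics/top9.png',p[:,:,::-1])
E
```

```text
top (array([673. , 228.6, 122. ]), np.float64(2.3681250742960978), np.float64(50.278663997794006), np.float64(162.27272727272728), np.float64(228.5))
side (array([674.4, 224.2, 122. ]), np.float64(2.136330192649491), np.float64(45.357328930987066), np.float64(124.31818181818181), np.float64(244.6818181818182))
15.8833 [649.5810049  16.223408  329.0164261] -2.4696886276723484 2.4382949512849805 [ 0.30633616 -0.77631314 -0.23416815]
[649.5810049  16.223408  329.0164261] [ 0.30633616 -0.77631314 -0.23416815] [ 0.24394767 -0.79787674  0.23499127] [-0.06091777 -0.0808522  -0.00458412] 2.4382949512849805
```

View pics/L9.png

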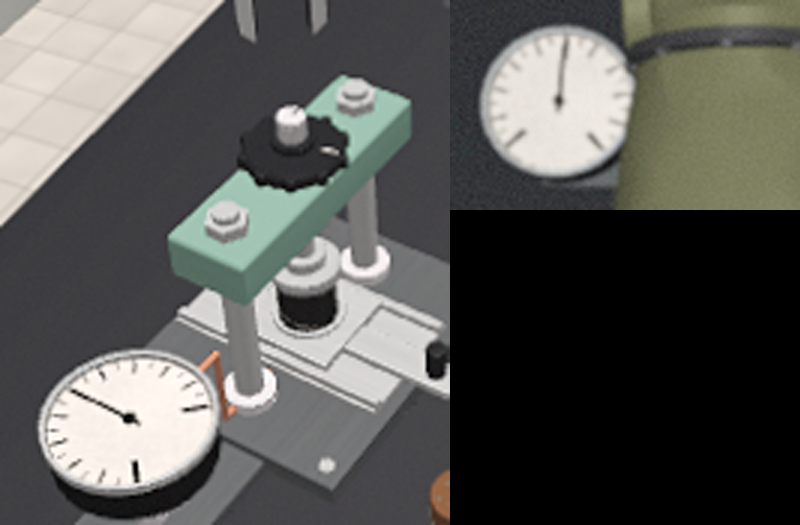

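View pics/top9.png

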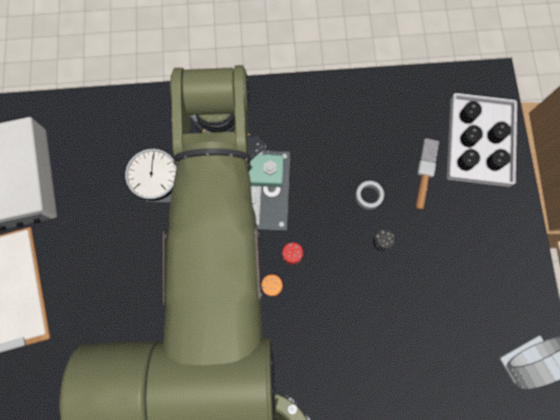

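The needle lies exactly on the long 50 N tick in both views. The wheel mark, the collar at (370,195), the spare core at (384,240) and the brush at (427,172) are all where they started, and the arm is clear of everything. Handing in.

```bash
python3 -c "
from cell import manip
print(manip.sign_off())"
```

```text
the job is handed in; nothing more can be done
None
```

The core is under the platen with the dial at the 50 N seating load, and the job was handed in at about 16 s. No verdict was reported.

- **Carriage:** I gripped the handle post and slid it about 65 mm in until it met its stop, then let go. A wrist-camera check put the post 124.6 mm in front of the screw axis, against 125 mm for home.
- **Loading:** I turned only the fine knob clockwise, about 4.85 rad in one grip. I checked the load between stages, then released the knob and lifted clear.
- **Last checks:** The needle lies on the long 50 N tick in both camera views, and the top view computes to 50.3 N after release. By eye, the handwheel mark and the three bystanders are where they started. The wrist force was near zero.

Two things disagreed along the way:
- **Load while pushing the handle:** While I pressed the handle forward and down at the stop, the dial briefly showed about 15 N. It went back to 0 as soon as I released the handle, before the knob was touched.
- **Side-view reading:** The side view computes to 45.4 N because its fit of the dial centre is a few mm off. It is still within the allowed 10 N.

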